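Pack the lunchbox and click it shut

TASK

Pack up lunch: stand the small dressing pot upright on the floor of the lunchbox's empty compartment, swing the hinged lid over, and press its free edge down beside the spring catch until the catch clicks over it and the lid stays shut by itself. Keep the pot upright on the way, do not lean on the box with more than about 2.5 kg (25 N) or its folding walls give way, and leave the box and everything else on the desk where they are.

Things in the scene. Friction and masses are not known exactly. Their poses are not given: they have to be found in the camera images.
- lunchbox: Loose collapsible lunchbox, 130 (its x) x 190 (its y) mm: grey silicone folding walls, white stiff rim, grey lid, about 0.7 kg with bread and egg in its larger half (-y). Origin: centre of the underside, z up; hinge on the -x side, catch on the +x side. The rim's top stands 52 mm up, give or take 6 mm: how far the walls are pulled out is not measured. Box +x starts pointing away from the robot within 0.35 rad.
- lid (a joint): Angle of the flat lid, rad: 0 = shut, 1.57 = upright, starts 1.60 to 1.85; its stiff hinge (0.07 N m) holds it anywhere. Hinge axis along box y at x = -69 mm, level with the rim's top. The lid reaches 136 mm out from it and is 196 mm wide; its outer face lies 8 mm off the axis (the top, 8 mm above the rim, when shut). Unclicked it stays ajar. 1.5 mm below shut is a hard stop.
- catch (a joint): Spring catch: grey hook 46 mm wide amid the +x side, rad: 0 = at rest (before the lid, or snapped over it), up to 0.1 when pushed out. It spans x = +67 to +86 mm and ends 15 mm above the rim. The lid meets it at 0.075 rad; pressed near its free edge it needs 8 to 14 N at most (at 0.035 rad; twice that at mid lid), then meets a soft seal and clicks just below 0 (within 1 mm at the edge).
- compartment (a point): Centre of the floor of the empty compartment, at (0, +58.5, +4) mm in the lunchbox frame. The compartment is 122 mm long along the box's x and 65 mm wide along its y; its outer walls end at the rim, the divider towards the food at 40 mm above the lunchbox origin.
- pot: Small round dressing pot, white with a ribbed grey screw top, 43 mm diameter (47 mm at the screw top, which is the upper 14 mm), 38 mm tall, about 0.07 kg, loose on the desk to one side of the lunchbox. Origin: centre of its underside, z up.
- bottle: Bystander: amber glass sauce bottle, 48 mm diameter, 125 mm tall, loose, on the opposite side of the lunchbox from the pot. Origin: centre of its underside.
- mug: Bystander: steel mug with a handle, 78 mm diameter, 105 mm tall, on a wooden tray to the far left. Origin: centre of its underside.
- fork: Bystander: steel fork, 185 mm long, 20 mm wide, lying to the left of the lunchbox. Origin: middle of its length on the desk.
- calculator: Bystander: grey desk calculator, 150 x 100 x 16 mm, beyond the lunchbox. Origin: centre of its underside.
- clock: Bystander: white desk clock, 45 x 105 x 100 mm, at the far edge of the desk. Origin: centre of its underside.
Things that resemble listed ones, but are neither listed nor needed, are in the scene too. What is shaped like the lunchbox but blue is not meant.

How it is judged:
By the outcome, as a careful person would: the job done as asked, in the order asked, and still so for the second after the job is handed in, with the robot touching nothing.
It also fails if it takes over 61 s, if anything falls off the work surface, if the arm or the gripper's body presses on something with over 40 N, if the wrist force passes 120 N, or if a joint passes its speed limit or range.

ROBOT

A 6-joint arm with a two-finger parallel gripper is mounted at the origin on the work surface. World frame = base frame: x ahead of the robot, y to its left, z up, the work surface at z = 0. Lengths are in mm, angles in rad, forces in N, time in s.
With the tool pointing down it reaches from about 275 to 1000 mm from the base axis. Payload 8.4 kg.
Tool frame: the origin (TCP) lies at the very end of the fingers, on their centre line; the grasp point (between the pads) lies 19 mm behind it; z points along the fingers, y is the direction in which the jaws open and shut (so a half turn about z gives the same grasp; the last joint's range is limited). The gripper opens to 85 mm and grips with 20 to 120 N. Pads are 22 mm wide; open, the fingers measure 114 mm over their backs; the gripper's body (76 mm by 85 mm) begins 54 mm behind the grasp point. The pads swing forward as they close: fully open they stand 13 mm farther back than shut.
Start: joints at [1.267, 0.353, 1.633, -0, 1.155, -0.002], TCP at [185.773, 596.755, 231.281] pointing down, gripper open.
Joint ranges: [-2.63, 2.63], [-0.92, 2.1], [0.06, 2.66], [-1.3, 4.44], [0, 2.69], [-3.02, 3.02]. Speed limits (rad/s): [2.22, 2.22, 2.79, 3.14, 3.14, 3.14].

INTERFACE

Orientations are given as [roll, pitch, yaw] about the fixed x, y, z axes, in that order (R = Rz(yaw) Ry(pitch) Rx(roll)).
In Python, from rig import r gives the robot as it stands.
- The arm moves only by the tool jog_arm, never from a script. Its argument "moves" is a list of rows, each an object with "grip": the gripper command: -1 is fully open, 1 is shut, values between are in proportion; "translation": the shift along the tool's x, y, z in m, a list of three; "twist": the turn, a rotation vector about the tool's x, y, z in rad, a list of three. In form: [{"grip": grip, "translation": [dx, dy, dz], "twist": [ax, ay, az]}, ...]. A call has 1 to 10 rows; each row shifts and turns the commanded pose from where the row before left it, along the tool's axes as they then stand; what a row does not reach is not made up. A row lasts 1/12 s, in which the tool goes at most 41.7 mm and 7.16 degrees, less where a joint would pass 70% of its speed; a pose out of reach is approached as far as the arm can. A call with a gripper value outside its range is refused whole. The fingers move at their own pace and stop on an object; "squeeze" is the grip in N (left out, the last holds). Time passes only in rows, so rows that do not move let the fingers close. It gives the time, the measured TCP pose, the force and the opening at its end, in the units of the state.
- r.sense(): the state, without advancing time (a new reading comes with each control period).
- r.grab_frame(name): name is "side" or "top" or "wrist"; returns (picture, depth): 420x560x3 uint8, red, green, blue; 420x560 float32, mm along the optical axis (not along the pixel's ray), 0 where there is no reading.
- r.calibration(name): a dict with "fx", "fy", "cx", "cy" (pixels), "R" (3x3) and "t" (3): a world point X has camera coordinates R X + t. Camera axes: x right, y down, z forward; pixel columns grow to the right and rows downward; lengths in mm; the calibration is good to about 2 mm. A picture is of the moment at which its call begins: read the wrist's pose just before it. calibration takes no time and is no camera call; for the wrist camera it gives the pose at the moment of the call.
- r.sign_off(): hands the job in, once; it reports no verdict.
The state is a dict: "clock": time; "qpos": joint angles; "qvel": joint speeds; "joint_efforts": joint torques, N m; "eef_pos": TCP position; "tcp_rot": TCP orientation; "contact_force": force on the tool from outside, world axes, zero at the start; "wrist_torque": the same for the moment, N m; "opening": opening from 0.0 (shut) to 1.0 (fully open).
Only numpy, scipy, OpenCV 4.12 (cv2) and the standard library are available. Lean on these libraries where they do the work, as an engineer would, in place of code of your own. Each camera call takes 0.05 s, during which the arm holds its last target.

## Working session

There is one attempt and no reset: what is moved stays moved. The work goes in short steps, Python scripts to look and compute and a tool call to move; the robot and the scene stay as the last step left them, time stands still between calls to the robot, and variables do not carry over. Pictures are saved under pics/ and viewed, and the job is handed in when it is done.

Besides the shell and the picture viewer there is one more tool, called as name(argument=value, ...), one argument or row to a line, values as JSON. jog_arm: Moves the arm, as the interface text tells. Its arguments: {"type":"object","properties":{"moves":{"type":"array"},"squeeze":{"type":"number"}},"required":["moves"]}

```bash
ls; mkdir -p pics
python3 - <<'E'
from rig import r
import cv2, numpy as np
for n in ["side","top","wrist"]:
    c=r.calibration(n); 
    im,d=r.grab_frame(n)
    cv2.imwrite(f"pics/a_{n}.png",im[:,:,::-1]); np.savez(f"a_{n}.npz",im=im,d=d,R=c['R'],t=c['t'],K=[c['fx'],c['fy'],c['cx'],c['cy']])
    print(n,{k:np.round(v,3).tolist() for k,v in c.items()})
print(r.sense())
E
```

```text
pics
side {'fx': 423.337, 'fy': 423.337, 'cx': 276.643, 'cy': 209.872, 'R': [[0.714, -0.7, -0.003], [-0.503, -0.509, -0.699], [0.488, 0.501, -0.715]], 't': [-378.38, 346.375, 820.416]}
top {'fx': 406.114, 'fy': 406.114, 'cx': 272.208, 'cy': 209.433, 'R': [[-0.008, -1.0, -0.013], [-0.989, 0.01, -0.146], [0.146, 0.012, -0.989]], 't': [23.937, 569.41, 843.48]}
wrist {'fx': 314.219, 'fy': 314.219, 'cx': 280.36, 'cy': 207.607, 'R': [[0.297, 0.955, 0.001], [0.903, -0.281, 0.326], [0.312, -0.096, -0.945]], 't': [-624.329, -40.745, 379.394]}
{'clock': 0.15, 'qpos': array([ 1.26660324e+00,  3.53537228e-01,  1.63394419e+00, -9.51067994e-06,
        1.15522222e+00, -2.38666891e-03]), 'qvel': array([ 6.39371588e-04, -2.42512729e-03, -3.78236802e-03, -9.52378777e-04,
        4.99715564e-05,  9.80542693e-04]), 'joint_efforts': array([-6.70733807e-04, -6.05634642e+01, -3.42336416e+01, -7.42128987e-05,
        6.11049822e-03,  3.78677612e-06]), 'eef_pos': array([185.66441936, 596.40544881, 230.71223842]), 'tcp_rot': array([-3.14048165e+00,  6.04532732e-06,  2.83979009e+00]), 'contact_force': array([-0.36367202, -0.74027008, -0.25476573]), 'wrist_torque': array([-0.00948302,  0.00772182,  0.00597681]), 'opening': 0.9963139518951395}
```

View pics/a_side.png

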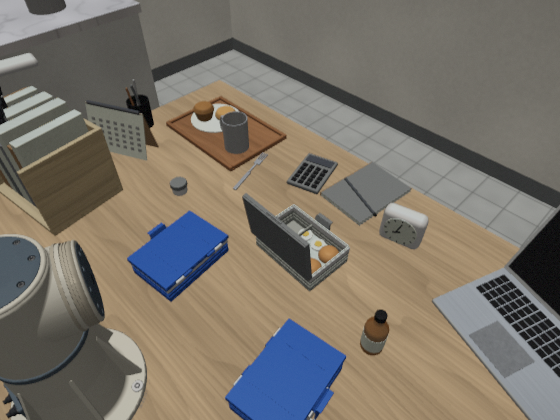

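View pics/a_top.png

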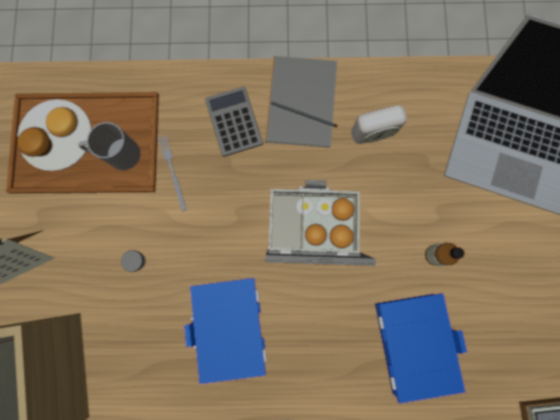

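View pics/a_wrist.png

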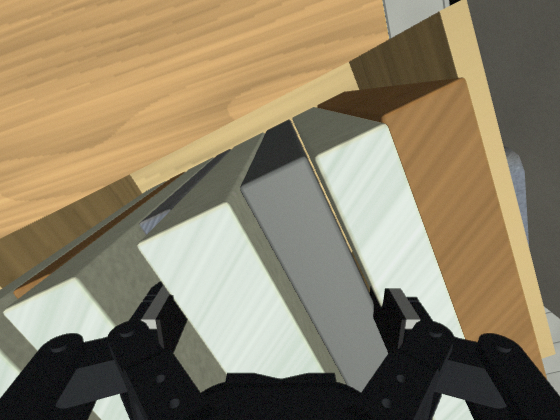

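The pot is at top (132,261) and side (179,186). The box spans top (270,190) to (360,255), with the lid standing near row 258, the catch at (315,184) and the empty compartment on the left (+y). The gripper starts over a knife block. Next I'll measure.

```bash
cat > h.py <<'E'
import numpy as np, cv2
def load(n):
    z=np.load(n); return z['im'],z['d'],z['R'],z['t'],z['K']
def cloud(d,R,t,K):
    v,u=np.mgrid[:d.shape[0],:d.shape[1]]
    P=np.stack([(u-K[2])/K[0]*d,(v-K[3])/K[1]*d,d],-1)
    return (P-t)@R   # R^T (P - t)
def proj(X,R,t,K):
    c=R@np.array(X)+t; return K[0]*c[0]/c[2]+K[2],K[1]*c[1]/c[2]+K[3]
E
python3 - <<'E'
from h import *
np.set_printoptions(suppress=True,precision=1,linewidth=160)
for n in ['top','side']:
    im,d,R,t,K=load(f'a_{n}.npz'); W=cloud(d,R,t,K)
    if n=='top':
        print('desk z',np.median(W[300:320,290:350,2]))
        for name,(u0,u1,v0,v1) in dict(pot=(112,152,240,282),bottle=(420,470,235,275),rim=(262,380,178,270)).items():
            w=W[v0:v1,u0:u1].reshape(-1,3); m=(w[:,2]>8)&(d[v0:v1,u0:u1].ravel()>0)
            w=w[m]; print(name,len(w),np.percentile(w,[0,2,50,98,100],axis=0))
        cv2.imwrite('pics/crop.png',cv2.resize(im[170:280,250:390,::-1],None,fx=5.5,fy=5.5,interpolation=cv2.INTER_NEAREST))
        hi=W[170:280,250:390,2]; 
        m=(hi>38)&(hi<70)
        out=np.clip(hi*1.5,0,255).astype(np.uint8)
        cv2.imwrite('pics/cropz.png',cv2.resize(cv2.applyColorMap(out,cv2.COLORMAP_JET),None,fx=5.5,fy=5.5,interpolation=cv2.INTER_NEAREST))
    else:
        w=W[172:198,165:192].reshape(-1,3);m=(w[:,2]>30)&(w[:,2]<60);print('pot side',np.percentile(w[m],[2,50,98],axis=0))
E
```

```text
desk z 0.4785705506243717
pot 426 [[439.1 300.7   8.2]
 [441.2 301.8  12. ]
 [460.7 321.1  37.8]
 [482.2 344.6  40.6]
 [484.8 348.3  42. ]]
bottle 731 [[ 446.3 -362.     8.3]
 [ 446.9 -351.5   12.4]
 [ 468.6 -329.7   83.1]
 [ 490.9 -317.7  127.2]
 [ 493.4 -316.9  128.9]]
rim 5642 [[ 446.5 -167.6    8.1]
 [ 450.6 -164.    13.8]
 [ 526.5  -91.4   42.5]
 [ 618.8   21.9  191.8]
 [ 628.7   29.9  198. ]]
pot side [[441.8 304.8  31.7]
 [461.8 324.1  37.5]
 [483.9 348.8  40.7]]
```

View pics/crop.png

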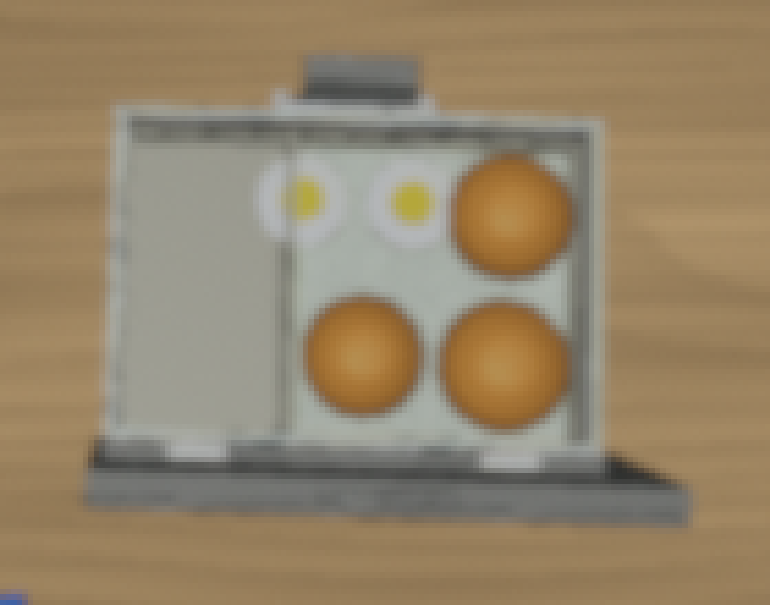

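View pics/cropz.png

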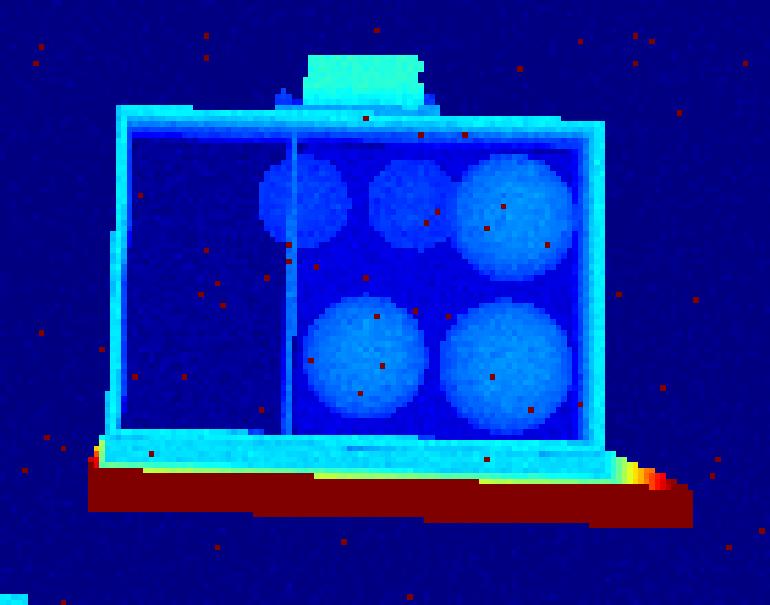

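The egg overhangs the divider slightly in view. The lid leans back a bit past upright. Next I'll fit the rim and lid.

Run:
```python
from h import *
np.set_printoptions(suppress=True,precision=2,linewidth=160)
im,d,R,t,K=load('a_top.npz'); W=cloud(d,R,t,K)
sub=W[170:280,250:390]; z=sub[...,2]
hist=np.histogram(z,bins=np.arange(36,80,2)); print(list(zip(hist[1],hist[0])))
zr=np.median(z[(z>44)&(z<62)]); print('rim z',zr)
m=(np.abs(z-zr)<6)
# outer edges: left col min, right col max for mid rows ; far edge
vs,us=np.nonzero(m)
def line(pts):
    pts=np.array(pts,np.float32); vx,vy,x,y=cv2.fitLine(pts,cv2.DIST_HUBER,0,.01,.01).ravel(); return np.array([vx,vy]),np.array([x,y])
def cast(u,v,z0):
    ray=R.T@np.array([(u-K[2])/K[0],(v-K[3])/K[1],1]); o=-R.T@t
    return (o+ray*(z0-o[2])/ray[2])[:2]
L=[];Rr=[];F=[]
for v in range(24,76):
    u=us[vs==v]
    L.append(cast(250+u.min()-.5,170+v,zr)); Rr.append(cast(250+u.max()+.5,170+v,zr))
for u in list(range(24,48))+list(range(84,106)):
    v=vs[us==u]; F.append(cast(250+u,170+v.min()-.5,zr))
for n,p in (('L',L),('R',Rr),('F',F)):
    dd,o=line(p); print(n,dd,o, np.degrees(np.arctan2(dd[1],dd[0])))
cm=(z>zr+8)&(z<zr+22); cm[30:]=False
cp=sub[cm]; print('catch',len(cp),np.percentile(cp,[2,50,98],axis=0), cp.mean(0))
lm=(z>100)&(z<200); lp=sub[lm]; print('lid top z>100',np.percentile(lp,[2,50,98],axis=0))
im,d,R,t,K=load('a_side.npz'); W=cloud(d,R,t,K); s=W[195:285,240:355].reshape(-1,3)
for a in range(40,210,15):
    q=s[(s[:,2]>a)&(s[:,2]<a+15)&(s[:,0]<480)]
    if len(q)>5: print(a,len(q),np.percentile(q,[5,50,95],axis=0).tolist())
```

```text
[(np.int64(36), np.int64(155)), (np.int64(38), np.int64(221)), (np.int64(40), np.int64(274)), (np.int64(42), np.int64(297)), (np.int64(44), np.int64(204)), (np.int64(46), np.int64(82)), (np.int64(48), np.int64(51)), (np.int64(50), np.int64(35)), (np.int64(52), np.int64(75)), (np.int64(54), np.int64(103)), (np.int64(56), np.int64(179)), (np.int64(58), np.int64(278)), (np.int64(60), np.int64(292)), (np.int64(62), np.int64(144)), (np.int64(64), np.int64(37)), (np.int64(66), np.int64(32)), (np.int64(68), np.int64(65)), (np.int64(70), np.int64(66)), (np.int64(72), np.int64(23)), (np.int64(74), np.int64(5)), (np.int64(76), np.int64(14))]
rim z 57.309147504685775
L [ 1.   -0.04] [560.88  23.57] -2.321684
R [ 1.   -0.04] [ 552.   -167.19] -2.2428613
F [0.04 1.  ] [610.41 -42.92] 87.715996
catch 150 [[613.73 -96.12  65.75]
 [621.19 -73.87  69.74]
 [628.18 -51.74  72.8 ]] [621.18 -73.94  69.65]
lid top z>100 [[ 446.74 -163.96  138.28]
 [ 455.93  -70.49  189.99]
 [ 465.58   27.25  193.71]]
40 8 [[468.67912841105453, -160.97342531741788, 41.8035595314], [477.10499339950826, -158.91367951150428, 
[... 1286 characters left out ...]
4], [456.3074296252045, -78.0106341198685, 152.37615537332871], [460.87300441703, 21.33598850918372, 158.97534926147117]]
160 251 [[450.95116965689954, -161.1512694350388, 160.6109229953105], [454.1991974267504, -83.09417011163139, 167.17135233807602], [458.75679850387667, 19.860200862091403, 174.34216802664434]]
175 532 [[449.4156510051393, -159.23472032541534, 176.66806076290396], [454.6958811731037, -80.85380907460045, 187.7223472848454], [463.74977121857677, 19.976115625914495, 189.74190118687065]]
190 154 [[451.4995538969158, -150.61996455058357, 190.05803293261016], [459.2231855339784, -68.76589580757332, 190.69811243936988], [464.7449423307969, 15.093805362664733, 193.27785908420458]]
```

Run:
```python
from h import *
im,d,R,t,K=load('a_top.npz')
W=cloud(d,R,t,K); m=np.zeros(d.shape,np.uint8); s=np.s_[235:290,105:160]
zz=W[s][...,2]; m[s]=((zz>30)&(zz<50)).astype(np.uint8)
m=cv2.morphologyEx(m,cv2.MORPH_OPEN,np.ones((3,3)))
c=max(cv2.findContours(m,0,1)[0],key=cv2.contourArea); (u,v),rad=cv2.minEnclosingCircle(c); print(u,v,rad,c.reshape(-1,2).mean(0))
ray=R.T@np.array([(u-K[2])/K[0],(v-K[3])/K[1],1]); o=-R.T@t; print(o+ray*(38-o[2])/ray[2])
# other things: knife block heights
for v in range(300,420,30):
  print([int(x) for x in W[v,0:100:15,2]])
```

```text
132.05555725097656 260.8333435058594 11.305349349975586 [131.87301587 260.49206349]
[460.90605826 322.59828141  38.        ]
[1, 3, 0, 0, 0, -1, 0]
[210, 211, 186, 141, 89, 28, 0]
[241, 204, 193, 147, 96, 41, 0]
[245, 208, 197, 152, 106, 48, 0]
```

jog_arm(
  moves=[
    {"grip":-1,"translation":[0,0,-0.035],"twist":[0,0,0]},
    {"grip":-1,"translation":[0,0,-0.035],"twist":[0,0,0]},
    {"grip":-1,"translation":[0,0,-0.01],"twist":[0,0,0.12]},
    {"grip":-1,"translation":[0,0,0],"twist":[0,0,0.12]},
    {"grip":-1,"translation":[0,0,0],"twist":[0,0,0.12]},
    {"grip":-1,"translation":[0,0,0],"twist":[0,0,0.12]},
    {"grip":-1,"translation":[0,0,0],"twist":[0,0,0.12]},
    {"grip":-1,"translation":[0,0,0],"twist":[0,0,0.12]},
    {"grip":-1,"translation":[0,0,0],"twist":[0,0,0.12]},
    {"grip":-1,"translation":[0,0,0],"twist":[0,0,0.12]},
  ],
)

```text
clock: 0.98
eef_pos: [185.7, 596.5, 310.9]
tcp_rot: [-3.141, 0.001, 1.874]
contact_force: [-0.1, -0.8, 0.5]
opening: 1.004
```

jog_arm(
  moves=[
    {"grip":-1,"translation":[0,0,0],"twist":[0,0,0.115]},
    {"grip":-1,"translation":[0,0,0],"twist":[0,0,0.115]},
    {"grip":-1,"translation":[0,0,0],"twist":[0,0,0.113]},
    {"grip":-1,"translation":[-0.026,0.02,0],"twist":[0,0,0]},
    {"grip":-1,"translation":[-0.028,0.025,0],"twist":[0,0,0]},
    {"grip":-1,"translation":[-0.028,0.025,0],"twist":[0,0,0]},
    {"grip":-1,"translation":[-0.028,0.025,0],"twist":[0,0,0]},
    {"grip":-1,"translation":[-0.028,0.025,0],"twist":[0,0,0]},
    {"grip":-1,"translation":[-0.028,0.025,0],"twist":[0,0,0]},
    {"grip":-1,"translation":[-0.025,0.03,0],"twist":[0,0,0]},
  ],
)

```text
clock: 1.82
eef_pos: [354.3, 398.0, 311.2]
tcp_rot: [-3.141, 0.0, 1.537]
contact_force: [1.1, 1.5, 0.4]
opening: 1.0
```

jog_arm(
  moves=[
    {"grip":-1,"translation":[-0.02,0.03,0.01],"twist":[0,0,0]},
    {"grip":-1,"translation":[-0.02,0.03,0.02],"twist":[0,0,0]},
    {"grip":-1,"translation":[-0.02,0.03,0.02],"twist":[0,0,0]},
    {"grip":-1,"translation":[-0.01,0.02,0.02],"twist":[0,0,0]},
    {"grip":-1,"translation":[0,0,0],"twist":[0,0,0]},
    {"grip":-1,"translation":[0,0,0],"twist":[0,0,0]},
  ],
)

```text
clock: 2.32
eef_pos: [461.8, 324.9, 239.8]
tcp_rot: [-3.139, 0.002, 1.534]
contact_force: [-0.5, 0.5, -0.6]
opening: 1.0
```

Run:
```python
from rig import r
from h import *
c=r.calibration('wrist'); s=r.sense(); im,d=r.grab_frame('wrist'); cv2.imwrite('pics/b.png',im[:,:,::-1])
K=[c['fx'],c['fy'],c['cx'],c['cy']]; W=cloud(d,c['R'],c['t'],K); print(s['eef_pos'],s['tcp_rot'],s['qpos'])
m=((W[...,2]>30)&(W[...,2]<46)&(np.hypot(W[...,0]-462,W[...,1]-324)<45)&(d>0)).astype(np.uint8)
m=cv2.morphologyEx(m,cv2.MORPH_OPEN,np.ones((3,3)));cc=max(cv2.findContours(m,0,1)[0],key=cv2.contourArea)
p=np.array([W[b,a] for a,b in cc.reshape(-1,2)]); print(len(p),cv2.minEnclosingCircle(p[:,:2].astype(np.float32)),np.median(p[:,2]))
print(np.median(W[m>0],axis=0))
```

```text
[461.79085398 324.94719679 239.83348683] [-3.13903749e+00  1.71273594e-03  1.53434352e+00] [6.10421480e-01 2.52961856e-01 1.75314969e+00 1.90820882e-04
 1.13855231e+00 6.46796269e-01]
128 ((462.28033447265625, 327.5679016113281), 24.019004821777344) 35.110944215667004
[462.29446361 328.8529469   36.81790883]
```

View pics/b.png

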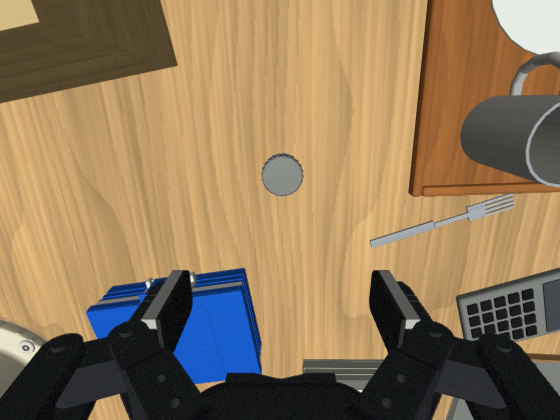

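jog_arm(
  moves=[
    {"grip":-1,"translation":[0.001,0,0.034],"twist":[0,0,0]},
    {"grip":-1,"translation":[0,0,0.036],"twist":[0,0,0]},
    {"grip":-1,"translation":[0,0,0.036],"twist":[0,0,0]},
    {"grip":-1,"translation":[0,0,0.036],"twist":[0,0,0]},
    {"grip":-1,"translation":[0,0,0.036],"twist":[0,0,0]},
    {"grip":-1,"translation":[0,0,0.018],"twist":[0,0,0]},
    {"grip":-1,"translation":[0,0,0.018],"twist":[0,0,0]},
    {"grip":-1,"translation":[0,0,0.01],"twist":[0,0,0]},
    {"grip":-1,"translation":[0,0,0.006],"twist":[0,0,0]},
    {"grip":-1,"translation":[0,0,0],"twist":[0,0,0]},
  ],
)

```text
clock: 3.2
eef_pos: [461.3, 327.8, 11.2]
tcp_rot: [-3.141, 0.0, 1.538]
contact_force: [-0.8, 0.7, -0.4]
opening: 1.002
```

jog_arm(
  moves=[
    {"grip":1,"translation":[0,0,0],"twist":[0,0,0]},
    {"grip":1,"translation":[0,0,0],"twist":[0,0,0]},
    {"grip":1,"translation":[0,0,0],"twist":[0,0,0]},
    {"grip":1,"translation":[0,0,0],"twist":[0,0,0]},
    {"grip":1,"translation":[0,0,0],"twist":[0,0,0]},
    {"grip":1,"translation":[0,0,0],"twist":[0,0,0]},
    {"grip":1,"translation":[0,0,0],"twist":[0,0,0]},
    {"grip":1,"translation":[0,0,0],"twist":[0,0,0]},
  ],
  squeeze=25,
)

```text
clock: 3.87
eef_pos: [462.4, 327.7, 12.6]
tcp_rot: [3.14, -0.001, 1.537]
contact_force: [-0.6, -0.2, 7.6]
opening: 0.543
```

jog_arm(
  moves=[
    {"grip":1,"translation":[0,0,-0.004],"twist":[0,0,0]},
    {"grip":1,"translation":[0,0,-0.006],"twist":[0,0,0]},
    {"grip":1,"translation":[0,0,-0.015],"twist":[0,0,0]},
    {"grip":1,"translation":[0,0,-0.025],"twist":[0,0,0]},
    {"grip":1,"translation":[0,0,-0.025],"twist":[0,0,0]},
    {"grip":1,"translation":[0,0,-0.025],"twist":[0,0,0]},
    {"grip":1,"translation":[0,0,0],"twist":[0,0,0]},
    {"grip":1,"translation":[0,0,0],"twist":[0,0,0]},
  ],
)

```text
clock: 4.53
eef_pos: [462.7, 327.8, 113.2]
tcp_rot: [3.139, -0.002, 1.537]
contact_force: [0.4, 0.2, -1.9]
opening: 0.545
```

Run:
```python
from rig import r
from h import *
print(r.sense())
for n in ['wrist','side']:
    im,d=r.grab_frame(n); 
    if n=='side': im=cv2.resize(im[80:230,100:300],None,fx=4,fy=4)
    cv2.imwrite(f'pics/c_{n}.png',im[:,:,::-1])
```

```text
{'clock': 4.5333, 'qpos': array([ 6.13730288e-01,  4.03074542e-01,  1.86050539e+00, -3.84696398e-05,
        8.74429857e-01,  6.47828071e-01]), 'qvel': array([ 0.00157345,  0.03872201,  0.03118524, -0.00168244, -0.00894174,
       -0.00014342]), 'joint_efforts': array([ 6.27237809e-03, -5.99632609e+01, -2.90674639e+01, -5.94580001e-05,
        1.45406993e-01,  1.26583955e-04]), 'eef_pos': array([462.70905035, 327.79447518, 113.15994375]), 'tcp_rot': array([ 3.13871783e+00, -2.13849157e-03,  1.53672624e+00]), 'contact_force': array([ 0.4474181 ,  0.22796014, -1.87716391]), 'wrist_torque': array([-0.02996978,  0.00086679, -0.00273122]), 'opening': 0.5445912096197882}
```

View pics/c_wrist.png

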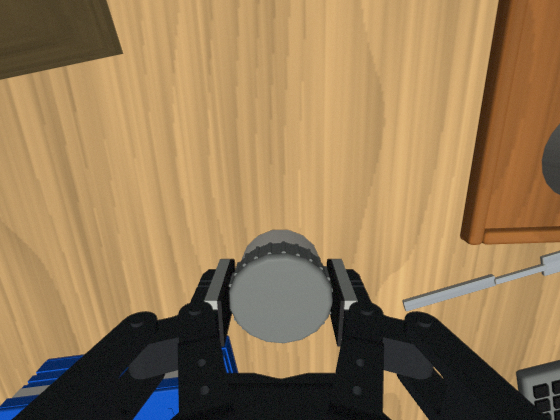

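View pics/c_side.png

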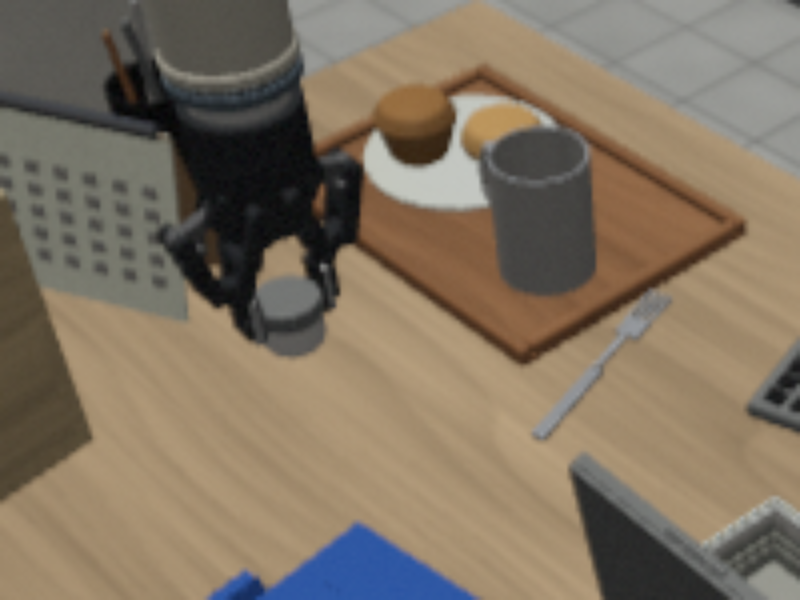

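jog_arm(
  moves=[
    {"grip":1,"translation":[-0.01,0.01,0],"twist":[0,0,0]},
    {"grip":1,"translation":[-0.022,0.02,0],"twist":[0,0,0]},
    {"grip":1,"translation":[-0.03,0.02,0],"twist":[0,0,0]},
    {"grip":1,"translation":[-0.032,0.02,0],"twist":[0,0,0]},
    {"grip":1,"translation":[-0.034,0.015,0],"twist":[0,0,0]},
    {"grip":1,"translation":[-0.034,0.01,0],"twist":[0,0,0]},
    {"grip":1,"translation":[-0.034,0,0],"twist":[0,0,0]},
    {"grip":1,"translation":[-0.034,0,0],"twist":[0,0,0]},
    {"grip":1,"translation":[-0.034,0,0],"twist":[0,0,0]},
    {"grip":1,"translation":[-0.03,0,0],"twist":[0,0,0]},
  ],
)

```text
clock: 5.47
eef_pos: [545.7, 27.4, 109.9]
tcp_rot: [-3.139, 0.001, 1.536]
contact_force: [0.4, 0.4, -0.2]
opening: 0.542
```

jog_arm(
  moves=[
    {"grip":1,"translation":[-0.023,0,0],"twist":[0,0,0.003]},
    {"grip":1,"translation":[-0.015,0,0],"twist":[0,0,0.003]},
    {"grip":1,"translation":[-0.005,0,0],"twist":[0,0,0]},
    {"grip":1,"translation":[0,0,0],"twist":[0,0,0]},
    {"grip":1,"translation":[0,0,0],"twist":[0,0,0]},
  ],
)

```text
clock: 5.88
eef_pos: [544.9, -12.8, 110.6]
tcp_rot: [-3.14, -0.0, 1.53]
contact_force: [0.3, -0.3, -1.9]
opening: 0.54
```

Run:
```python
from rig import r
from h import *
print(r.sense()['eef_pos'],r.sense()['tcp_rot'])
for n in ['wrist','top']:
    c=r.calibration(n); im,d=r.grab_frame(n); np.savez(f"d_{n}.npz",im=im,d=d,R=c['R'],t=c['t'],K=[c['fx'],c['fy'],c['cx'],c['cy']])
    cv2.imwrite(f'pics/d_{n}.png',im[:,:,::-1])
```

```text
[544.88370153 -12.75236757 110.6200169 ] [-3.14043111e+00 -2.13317365e-04  1.53014521e+00]
```

View pics/d_wrist.png

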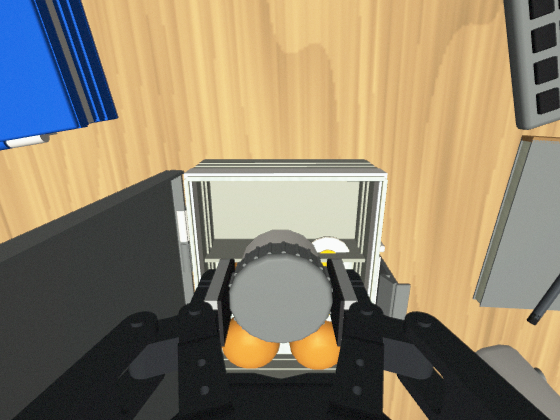

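View pics/d_top.png

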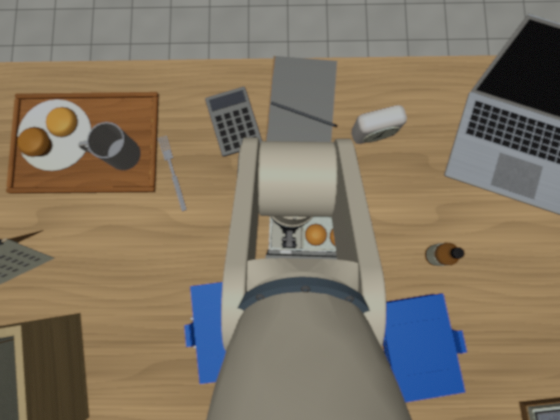

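Run:
```python
from h import *
im,d,R,t,K=load('a_top.npz'); W=cloud(d,R,t,K)
c=np.array([544.2,-71.3]); ex=np.array([.9992,-.04]); ey=np.array([.04,.9992])
B=np.stack([(W[...,:2]-c)@ex,(W[...,:2]-c)@ey,W[...,2]],-1)
for v in (204,206,208,225): print(v,[(u,*B[v,u].round().astype(int).tolist(),*im[v,u].tolist()) for u in range(292,314,2)])
# pot in hand, wrist depth
im,d,R,t,K=load('d_wrist.npz'); W=cloud(d,R,t,K); B=np.stack([(W[...,:2]-c)@ex,(W[...,:2]-c)@ey,W[...,2]],-1)
for u,v in [(282,295),(282,340),(282,255),(240,290),(325,290),(195,176),(375,176),(282,172),(282,178),(282,255)]: print(u,v,B[v,u].round(1))
m=(W[...,2]>125)&(W[...,2]<145)&(np.hypot(W[...,0]-545,W[...,1]+13)<23)&(d>0);w=B[m];print(len(w),np.percentile(w,[0,2,50,98,100],axis=0).round(1))
```

```text
204 [(292, 41, 47, 4, 154, 154, 143), (294, 41, 43, 5, 153, 153, 143), (296, 42, 38, 3, 163, 164, 159), (298, 37, 35, 30, 178, 180, 182), (300, 38, 30, 30, 177, 178, 171), (302, 37, 26, 32, 162, 158, 128), (304, 37, 22, 33, 175, 165, 89), (306, 38, 17, 31, 180, 168, 73), (308, 38, 13, 33, 179, 174, 141), (310, 39, 8, 27, 179, 181, 179), (312, 38, 4, 30, 174, 177, 173)]
206 [(292, 36, 47, 5, 154, 154, 143), (294, 36, 43, 6, 154, 154, 143), (296, 37, 38, 6, 165, 166, 163), (298, 33, 35, 29, 179, 181, 183), (300, 33, 30, 31, 177, 176, 164), (302, 33, 26, 34, 162, 156, 115), (304, 34, 21, 29, 175, 166, 87), (306, 33, 17, 32, 179, 168, 62), (308, 33, 13, 31, 179, 173, 126), (310, 34, 8, 30, 179, 181, 177), (312, 34, 4, 28, 175, 178, 175)]
208 [(292, 32, 47, 5, 154, 154, 143), (294, 32, 42, 4, 154, 154, 144), (296, 32, 38, 5, 162, 163, 158), (298, 29, 34, 28, 178, 180, 181), (300, 28, 30, 32, 175, 176, 173), (302, 28, 26, 36, 160, 156, 131), (304, 28, 21, 33, 175, 166, 95), (306, 29, 17, 31, 180, 170, 96), (308, 29, 13, 31, 177, 174, 152), (310, 30, 8, 28, 179, 181, 181), (312, 30, 4, 28, 173, 177, 174)]
225 [(292, -7, 46, 6, 156, 155, 145), (294, -7, 42, 5, 156, 155, 145), (296, -7, 37, 5, 155, 155, 144), (298, -6, 32, 3, 155, 155, 144), (300, -6, 28, 4, 139, 140, 130), (302, -10, 25, 37, 138, 139, 127), (304, -7, 20, 15, 164, 170, 158), (306, -7, 15, 15, 165, 172, 164), (308, -7, 11, 17, 154, 154, 143), (310, -8, 7, 29, 140, 119, 97), (312, -9, 4, 37, 139, 102, 62)]
282 295 [ -1.9  62.3 135.8]
282 340 [ -1.9  37.4 135. ]
282 255 [ -1.9  80.7 134.1]
240 290 [-20.2  63.9 134.5]
325 290 [ 16.8  64.2 134.9]
195 176 [-56.6  96.9  58.4]
375 176 [56.9 96.9 58.7]
282 172 [-1.7 97.9 51.3]
282 178 [-1.7 96.2 60.8]
282 255 [ -1.9  80.7 134.1]
7711 [[-24.5  35.8 125. ]
 [-21.9  38.8 127.7]
 [ -1.4  61.3 134.9]
 [ 20.3  80.3 136.3]
 [ 20.8  81.3 144.9]]
```

jog_arm(
  moves=[
    {"grip":1,"translation":[0,0.001,0.015],"twist":[0,0,0]},
    {"grip":1,"translation":[0,0,0.02],"twist":[0,0,0]},
    {"grip":1,"translation":[0,0,0.02],"twist":[0,0,0]},
    {"grip":1,"translation":[0,0,0.015],"twist":[0,0,0]},
    {"grip":1,"translation":[0,0,0.01],"twist":[0,0,0]},
    {"grip":1,"translation":[0,0,0.006],"twist":[0,0,0]},
    {"grip":1,"translation":[0,0,0],"twist":[0,0,0]},
    {"grip":1,"translation":[0,0,0],"twist":[0,0,0]},
  ],
)

```text
clock: 6.65
eef_pos: [546.4, -12.5, 25.5]
tcp_rot: [3.141, 0.0, 1.531]
contact_force: [-0.3, -0.3, -1.5]
opening: 0.542
```

jog_arm(
  moves=[
    {"grip":1,"translation":[0,0,0.002],"twist":[0,0,0]},
    {"grip":1,"translation":[0,0,0.002],"twist":[0,0,0]},
    {"grip":1,"translation":[0,0,0.001],"twist":[0,0,0]},
    {"grip":1,"translation":[0,0,0],"twist":[0,0,0]},
  ],
)

```text
clock: 6.98
eef_pos: [546.3, -12.9, 20.5]
tcp_rot: [3.141, -0.0, 1.531]
contact_force: [-0.0, 0.2, -1.0]
opening: 0.543
```

jog_arm(
  moves=[
    {"grip":1,"translation":[0,0,0.001],"twist":[0,0,0]},
    {"grip":1,"translation":[0,0,0.001],"twist":[0,0,0]},
    {"grip":1,"translation":[0,0,0.001],"twist":[0,0,0]},
    {"grip":1,"translation":[0,0,0],"twist":[0,0,0]},
  ],
)

```text
clock: 7.32
eef_pos: [546.1, -12.9, 17.1]
tcp_rot: [-3.141, -0.0, 1.531]
contact_force: [-0.2, 0.2, -1.0]
opening: 0.54
```

jog_arm(
  moves=[
    {"grip":1,"translation":[0,0,0.001],"twist":[0,0,0]},
    {"grip":1,"translation":[0,0,0],"twist":[0,0,0]},
  ],
)

```text
clock: 7.48
eef_pos: [546.2, -12.9, 16.6]
tcp_rot: [-3.142, 0.0, 1.531]
contact_force: [-1.0, -1.3, 3.1]
opening: 0.541
```

jog_arm(
  moves=[
    {"grip":-0.15,"translation":[0,0,0],"twist":[0,0,0]},
    {"grip":-0.3,"translation":[0,0,0],"twist":[0,0,0]},
    {"grip":-0.5,"translation":[0,0,0],"twist":[0,0,0]},
    {"grip":-0.5,"translation":[0,0,0],"twist":[0,0,0]},
    {"grip":-0.5,"translation":[0,0,0],"twist":[0,0,0]},
    {"grip":-0.5,"translation":[0,0,0],"twist":[0,0,0]},
  ],
)

```text
clock: 7.98
eef_pos: [546.2, -12.8, 16.2]
tcp_rot: [-3.142, 0.0, 1.531]
contact_force: [-0.2, -0.3, -1.2]
opening: 0.746
```

jog_arm(
  moves=[
    {"grip":-0.5,"translation":[0,0,-0.01],"twist":[0,0,0]},
    {"grip":-0.5,"translation":[0,0,-0.02],"twist":[0,0,0]},
    {"grip":-0.5,"translation":[0,0,-0.03],"twist":[0,0,0]},
    {"grip":-0.5,"translation":[0,0,-0.035],"twist":[0,0,0]},
    {"grip":-0.5,"translation":[0,0,-0.035],"twist":[0,0,0]},
    {"grip":-0.5,"translation":[0,0,-0.035],"twist":[0,0,0]},
    {"grip":-0.5,"translation":[0,0,-0.035],"twist":[0,0,0]},
    {"grip":-0.5,"translation":[0,0,-0.035],"twist":[0,0,0]},
    {"grip":-0.5,"translation":[0,0,-0.015],"twist":[0,0,0]},
    {"grip":-0.5,"translation":[0,0,0],"twist":[0,0,0]},
  ],
)

```text
clock: 8.82
eef_pos: [548.2, -12.9, 271.6]
tcp_rot: [3.134, -0.0, 1.531]
contact_force: [0.4, -0.1, 1.0]
opening: 0.746
```

Run:
```python
from rig import r
from h import *
print(r.sense()['eef_pos'],r.sense()['tcp_rot'])
for n in ['wrist','side']:
    c=r.calibration(n); im,d=r.grab_frame(n); np.savez(f"e_{n}.npz",im=im,d=d,R=c['R'],t=c['t'],K=[c['fx'],c['fy'],c['cx'],c['cy']])
    cv2.imwrite(f'pics/e_{n}.png',im[:,:,::-1])
```

```text
[548.22053787 -12.90139103 271.59787264] [ 3.13371441e+00 -1.18428124e-04  1.53079173e+00]
```

View pics/e_wrist.png

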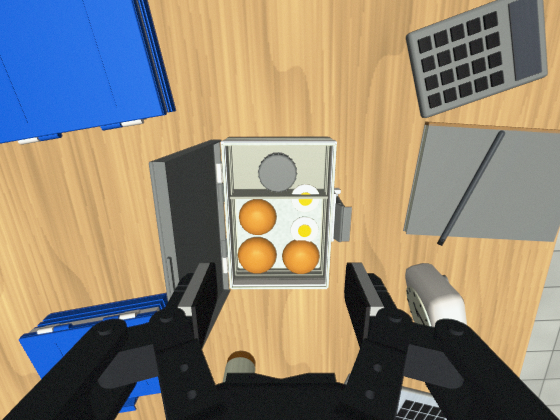

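View pics/e_side.png

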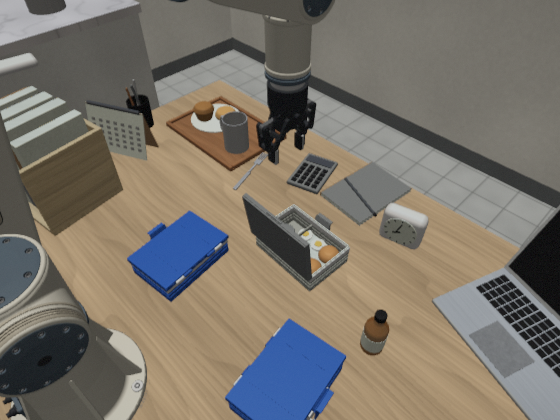

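Wrist view: the pot stands in the compartment at (277,172), and the box, lid and catch (342,218) have not moved. Next I'll go behind the lid with the gripper shut.

jog_arm(
  moves=[
    {"grip":1,"translation":[-0.003,-0.02,0],"twist":[0,0,0]},
    {"grip":1,"translation":[-0.003,-0.03,0],"twist":[0,0,0]},
    {"grip":1,"translation":[-0.003,-0.032,0],"twist":[0,0,0]},
    {"grip":1,"translation":[-0.003,-0.032,0],"twist":[0,0,0]},
    {"grip":1,"translation":[-0.003,-0.025,0],"twist":[0,0,0]},
    {"grip":1,"translation":[-0.001,-0.008,0],"twist":[0,0,0]},
    {"grip":1,"translation":[0,0,0.02],"twist":[0,0,0]},
    {"grip":1,"translation":[0,0,0.03],"twist":[0,0,0]},
    {"grip":1,"translation":[0,0,0.03],"twist":[0,0,0]},
    {"grip":1,"translation":[0,0,0.02],"twist":[0,0,0]},
  ],
)

```text
clock: 9.75
eef_pos: [397.3, -22.9, 163.4]
tcp_rot: [-3.139, -0.0, 1.531]
contact_force: [-0.9, -0.3, -1.1]
opening: -0.004
```

jog_arm(
  moves=[
    {"grip":1,"translation":[0,0,0],"twist":[0,0,0]},
    {"grip":1,"translation":[0,0,0],"twist":[0,0,0]},
  ],
)

```text
clock: 9.92
eef_pos: [397.8, -22.9, 165.2]
tcp_rot: [-3.138, -0.0, 1.531]
contact_force: [0.5, -0.2, -0.0]
opening: -0.002
```

Run:
```python
from rig import r
from h import *
print(r.sense()['eef_pos'],r.sense()['tcp_rot'])
im,d=r.grab_frame('side'); cv2.imwrite('pics/f.png',cv2.resize(im[110:290,160:400],None,fx=3.3,fy=3.3)[:,:,::-1])
```

```text
[397.7855103  -22.87032079 165.22002527] [-3.13776975e+00 -8.88431629e-05  1.53088382e+00]
```

View pics/f.png

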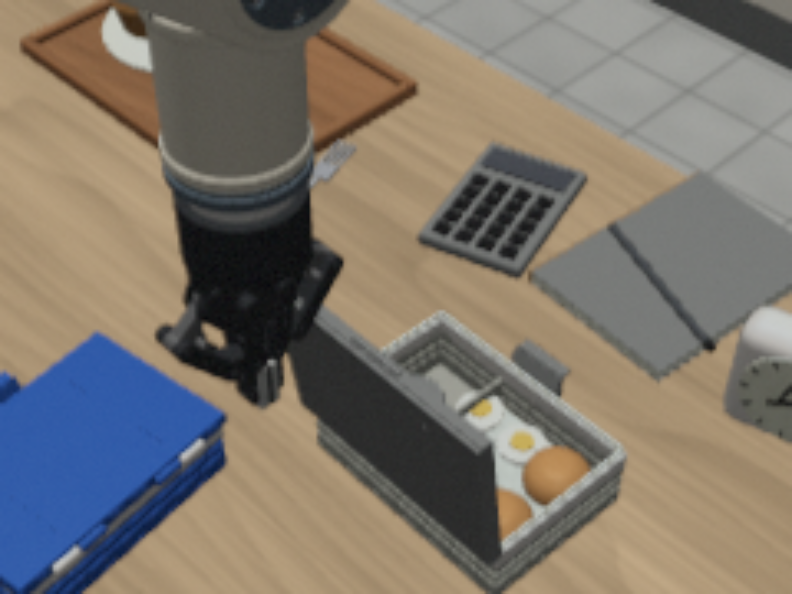

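jog_arm(
  moves=[
    {"grip":1,"translation":[0,0.012,-0.01],"twist":[0,0,0]},
    {"grip":1,"translation":[0,0.014,0],"twist":[0,0,0]},
    {"grip":1,"translation":[0,0.01,0],"twist":[0,0,0]},
    {"grip":1,"translation":[0,0.007,0],"twist":[0,0,0]},
    {"grip":1,"translation":[0,0.007,0],"twist":[0,0,0]},
    {"grip":1,"translation":[0,0.007,0],"twist":[0,0,0]},
    {"grip":1,"translation":[0,0.007,0],"twist":[0,0,0]},
  ],
)

```text
clock: 10.55
eef_pos: [462.9, -25.5, 176.3]
tcp_rot: [-3.141, -0.0, 1.531]
contact_force: [-0.1, -0.3, 0.1]
opening: -0.001
```

Run:
```python
from rig import r
from h import *
print(r.sense()['eef_pos'],r.sense()['contact_force'])
im,d=r.grab_frame('side'); cv2.imwrite('pics/g.png',cv2.resize(im[110:290,160:400],None,fx=3.3,fy=3.3)[:,:,::-1])
```

```text
[462.86862618 -25.50525205 176.25562969] [-0.13046383 -0.33504439  0.13676934]
```

View pics/g.png

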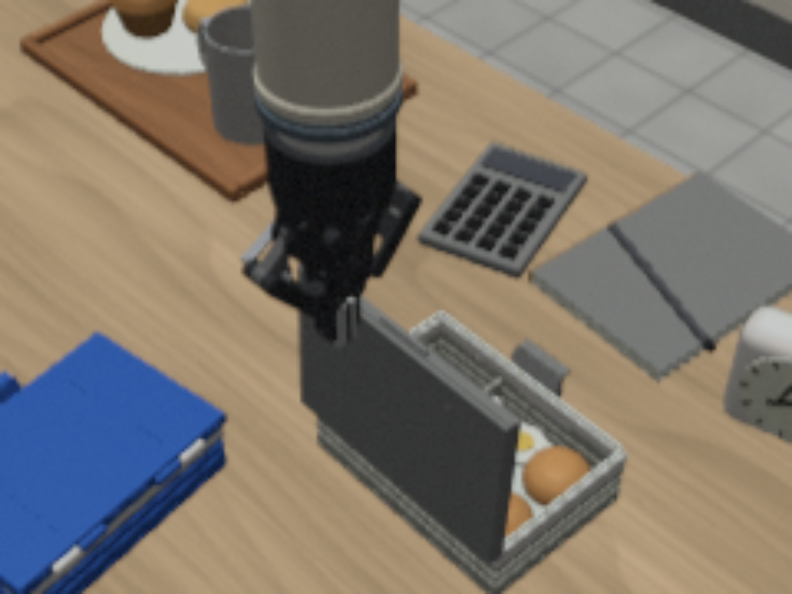

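The lid is following the fingertip and is now about upright.

jog_arm(
  moves=[
    {"grip":1,"translation":[0,0.009,0.001],"twist":[0,0,0]},
    {"grip":1,"translation":[0,0.009,0.001],"twist":[0,0,0]},
    {"grip":1,"translation":[0,0.008,0.001],"twist":[0,0,0]},
    {"grip":1,"translation":[0,0.008,0.002],"twist":[0,0,0]},
    {"grip":1,"translation":[0,0.008,0.003],"twist":[0,0,0]},
    {"grip":1,"translation":[0,0.008,0.004],"twist":[0,0,0]},
    {"grip":1,"translation":[0,0.008,0.004],"twist":[0,0,0]},
    {"grip":1,"translation":[0,0.007,0.005],"twist":[0,0,0]},
    {"grip":1,"translation":[0,0.007,0.005],"twist":[0,0,0]},
    {"grip":1,"translation":[0,0.007,0.005],"twist":[0,0,0]},
  ],
)

```text
clock: 11.43
eef_pos: [542.1, -28.7, 144.6]
tcp_rot: [-3.141, 0.0, 1.531]
contact_force: [-0.2, -0.2, 0.7]
opening: 0.0
```

Run:
```python
from rig import r
from h import *
print(r.sense()['eef_pos'],r.sense()['contact_force'])
im,d=r.grab_frame('side'); cv2.imwrite('pics/h.png',cv2.resize(im[110:290,160:400],None,fx=3.3,fy=3.3)[:,:,::-1])
```

```text
[542.12882808 -28.72549673 144.57674836] [-0.17686232 -0.16733702  0.65417303]
```

View pics/h.png

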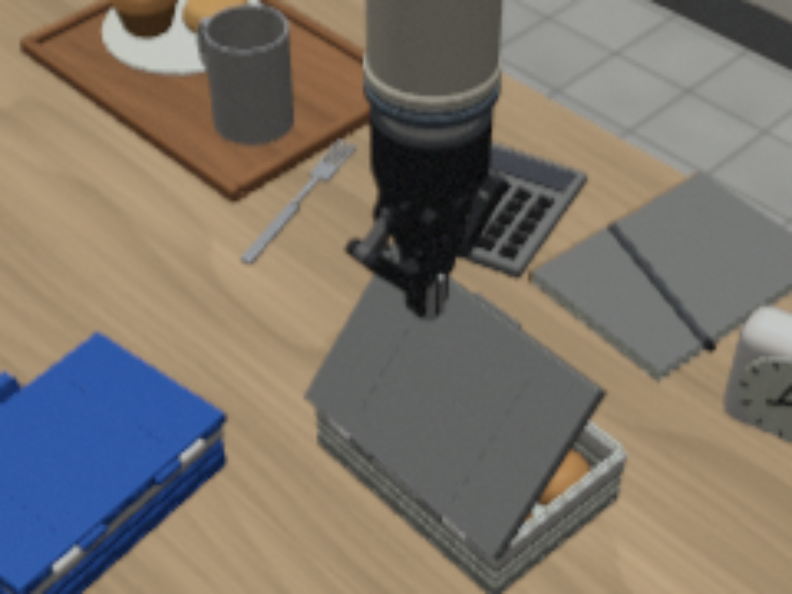

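jog_arm(
  moves=[
    {"grip":1,"translation":[0,0.008,0.007],"twist":[0,0,0]},
    {"grip":1,"translation":[0,0.008,0.008],"twist":[0,0,0]},
    {"grip":1,"translation":[0,0.007,0.008],"twist":[0,0,0]},
    {"grip":1,"translation":[0,0.006,0.008],"twist":[0,0,0]},
    {"grip":1,"translation":[0,0.004,0.007],"twist":[0,0,0]},
    {"grip":1,"translation":[0,0.004,0.006],"twist":[0,0,0]},
    {"grip":1,"translation":[0,0.003,0.006],"twist":[0,0,0]},
    {"grip":1,"translation":[0,0.002,0.005],"twist":[0,0,0]},
    {"grip":1,"translation":[0,0,0],"twist":[0,0,0]},
  ],
)

```text
clock: 12.23
eef_pos: [583.2, -30.4, 89.2]
tcp_rot: [-3.14, -0.0, 1.531]
contact_force: [0.1, -0.4, -0.3]
opening: 0.001
```

Run:
```python
from rig import r
from h import *
print(r.sense()['eef_pos'],r.sense()['contact_force'])
c=r.calibration('side');K=[c['fx'],c['fy'],c['cx'],c['cy']]
im,d=r.grab_frame('side'); cv2.imwrite('pics/i.png',cv2.resize(im[110:290,160:400],None,fx=3.3,fy=3.3)[:,:,::-1])
W=cloud(d,c['R'],c['t'],K); cc=np.array([544.2,-71.3]); ex=np.array([.9992,-.04]); ey=np.array([.04,.9992])
B=np.stack([(W[...,:2]-cc)@ex,(W[...,:2]-cc)@ey,W[...,2]],-1)
m=(B[...,1]>-85)&(B[...,1]<0)&(B[...,0]>-65)&(B[...,0]<60)&(B[...,2]>50)&(B[...,2]<110); w=B[m]
p=np.polyfit(w[:,0],w[:,2],1); print(len(w),p,'lid angle',np.arctan(p[0]),'z at edge',np.polyval(p,67))
```

```text
[583.2348682  -30.36154382  89.15563664] [ 0.08520597 -0.44545142 -0.335307  ]
1793 [ 0.22657023 78.04923619] lid angle 0.22280851102587887 z at edge 93.22944192958846
```

View pics/i.png

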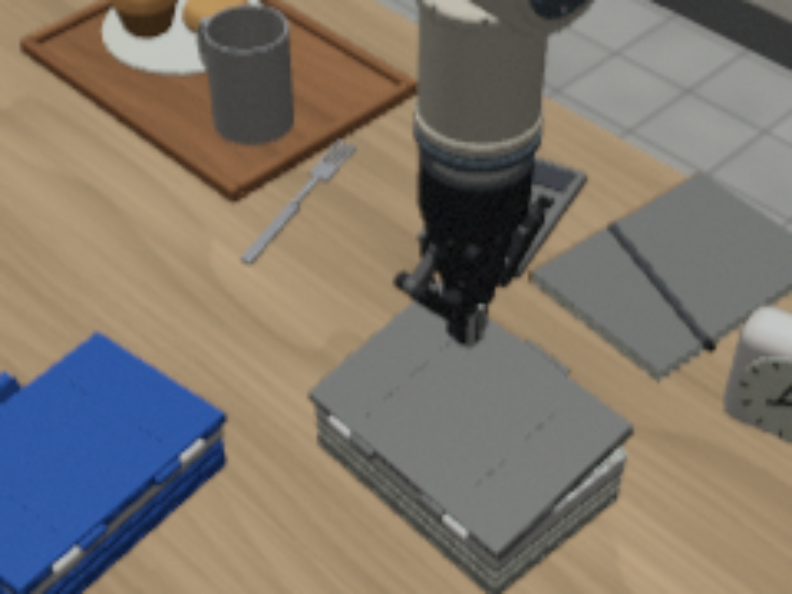

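jog_arm(
  moves=[
    {"grip":1,"translation":[0,0.004,-0.008],"twist":[0,0,0]},
    {"grip":1,"translation":[0,0.01,0],"twist":[0,0,0]},
    {"grip":1,"translation":[0,0,0.005],"twist":[0,0,0]},
    {"grip":1,"translation":[0,0,0.005],"twist":[0,0,0]},
    {"grip":1,"translation":[0,0,0.005],"twist":[0,0,0]},
    {"grip":1,"translation":[0,0,0.004],"twist":[0,0,0]},
    {"grip":1,"translation":[0,0,0.003],"twist":[0,0,0]},
    {"grip":1,"translation":[0,0,0],"twist":[0,0,0]},
  ],
)

```text
clock: 12.95
eef_pos: [596.6, -30.9, 75.2]
tcp_rot: [-3.14, -0.0, 1.531]
contact_force: [0.4, -0.5, 1.0]
opening: -0.001
```

jog_arm(
  moves=[
    {"grip":1,"translation":[0,0,0.001],"twist":[0,0,0]},
    {"grip":1,"translation":[0,0,0.001],"twist":[0,0,0]},
    {"grip":1,"translation":[0,0,0],"twist":[0,0,0]},
  ],
)

```text
clock: 13.2
eef_pos: [597.5, -30.9, 74.2]
tcp_rot: [-3.142, -0.0, 1.531]
contact_force: [0.3, -0.3, -0.6]
opening: 0.001
```

jog_arm(
  moves=[
    {"grip":1,"translation":[0,0,0.001],"twist":[0,0,0]},
    {"grip":1,"translation":[0,0,0.001],"twist":[0,0,0]},
    {"grip":1,"translation":[0,0,0],"twist":[0,0,0]},
  ],
)

```text
clock: 13.45
eef_pos: [597.7, -30.9, 72.3]
tcp_rot: [3.141, 0.0, 1.531]
contact_force: [0.3, 0.0, 0.1]
opening: -0.001
```

jog_arm(
  moves=[
    {"grip":1,"translation":[0,0,0.001],"twist":[0,0,0]},
    {"grip":1,"translation":[0,0,0.001],"twist":[0,0,0]},
    {"grip":1,"translation":[0,0,0],"twist":[0,0,0]},
  ],
)

```text
clock: 13.7
eef_pos: [597.9, -30.9, 70.6]
tcp_rot: [3.141, 0.0, 1.531]
contact_force: [0.3, -0.6, 3.6]
opening: -0.0
```

jog_arm(
  moves=[
    {"grip":1,"translation":[0,0,0.001],"twist":[0,0,0]},
    {"grip":1,"translation":[0,0,0],"twist":[0,0,0]},
  ],
)

```text
clock: 13.87
eef_pos: [598.0, -30.9, 69.6]
tcp_rot: [3.141, 0.0, 1.531]
contact_force: [-0.5, 0.1, 4.3]
opening: -0.002
```

jog_arm(
  moves=[
    {"grip":1,"translation":[0,0,0.001],"twist":[0,0,0]},
    {"grip":1,"translation":[0,0,0.001],"twist":[0,0,0]},
    {"grip":1,"translation":[0,0,0],"twist":[0,0,0]},
  ],
)

```text
clock: 14.12
eef_pos: [598.2, -31.0, 67.9]
tcp_rot: [3.14, 0.0, 1.531]
contact_force: [-1.0, 0.2, 6.6]
opening: 0.0
```

jog_arm(
  moves=[
    {"grip":1,"translation":[0,0,0.001],"twist":[0,0,0]},
    {"grip":1,"translation":[0,0,0],"twist":[0,0,0]},
  ],
)

```text
clock: 14.28
eef_pos: [597.6, -30.9, 66.4]
tcp_rot: [3.141, 0.0, 1.531]
contact_force: [-0.4, 0.6, 0.3]
opening: 0.002
```

jog_arm(
  moves=[
    {"grip":1,"translation":[0,0,0.001],"twist":[0,0,0]},
    {"grip":1,"translation":[0,0,0],"twist":[0,0,0]},
  ],
)

```text
clock: 14.45
eef_pos: [597.5, -30.9, 65.1]
tcp_rot: [3.142, 0.0, 1.531]
contact_force: [0.6, -1.2, 1.4]
opening: -0.001
```

jog_arm(
  moves=[
    {"grip":1,"translation":[0,0,0.001],"twist":[0,0,0]},
    {"grip":1,"translation":[0,0,0],"twist":[0,0,0]},
  ],
)

```text
clock: 14.62
eef_pos: [597.6, -30.9, 64.1]
tcp_rot: [3.141, 0.0, 1.531]
contact_force: [0.3, -0.6, 0.4]
opening: 0.0
```

jog_arm(
  moves=[
    {"grip":1,"translation":[0,0,0.001],"twist":[0,0,0]},
    {"grip":1,"translation":[0,0,0],"twist":[0,0,0]},
  ],
)

```text
clock: 14.78
eef_pos: [597.4, -30.9, 63.1]
tcp_rot: [-3.141, -0.0, 1.531]
contact_force: [0.5, -0.5, 1.3]
opening: 0.004
```

jog_arm(
  moves=[
    {"grip":1,"translation":[0,0,0.001],"twist":[0,0,0]},
    {"grip":1,"translation":[0,0,0],"twist":[0,0,0]},
  ],
)

```text
clock: 14.95
eef_pos: [597.5, -30.9, 62.3]
tcp_rot: [-3.142, -0.0, 1.531]
contact_force: [-0.2, 0.4, 5.1]
opening: 0.003
```

jog_arm(
  moves=[
    {"grip":1,"translation":[0,0,0.0005],"twist":[0,0,0]},
    {"grip":1,"translation":[0,0,0],"twist":[0,0,0]},
  ],
)

```text
clock: 15.12
eef_pos: [597.5, -30.9, 61.9]
tcp_rot: [3.142, 0.0, 1.531]
contact_force: [-1.2, -0.3, 4.8]
opening: 0.003
```

jog_arm(
  moves=[
    {"grip":1,"translation":[0,0,0.0005],"twist":[0,0,0]},
    {"grip":1,"translation":[0,0,0],"twist":[0,0,0]},
  ],
)

```text
clock: 15.28
eef_pos: [597.6, -30.9, 61.6]
tcp_rot: [3.141, -0.0, 1.531]
contact_force: [-0.4, 0.9, 6.5]
opening: 0.003
```

jog_arm(
  moves=[
    {"grip":1,"translation":[0,0,0.0005],"twist":[0,0,0]},
    {"grip":1,"translation":[0,0,0],"twist":[0,0,0]},
  ],
)

```text
clock: 15.45
eef_pos: [597.6, -30.9, 61.4]
tcp_rot: [3.141, 0.0, 1.531]
contact_force: [-2.4, -0.4, 9.8]
opening: -0.001
```

jog_arm(
  moves=[
    {"grip":1,"translation":[0,0,0.0005],"twist":[0,0,0]},
    {"grip":1,"translation":[0,0,0],"twist":[0,0,0]},
  ],
)

```text
clock: 15.62
eef_pos: [597.6, -30.9, 61.3]
tcp_rot: [3.141, 0.0, 1.531]
contact_force: [-2.9, 0.4, 14.7]
opening: 0.002
```

Run:
```python
from rig import r
from h import *
print(r.sense()['eef_pos'],r.sense()['contact_force'])
im,d=r.grab_frame('wrist'); cv2.imwrite('pics/j.png',im[:,:,::-1])
im,d=r.grab_frame('side'); cv2.imwrite('pics/k.png',cv2.resize(im[170:290,230:370],None,fx=5,fy=5)[:,:,::-1])
```

```text
[597.64197076 -30.9445235   61.30277556] [-2.89589362  0.36849755 14.68905751]
```

View pics/j.png

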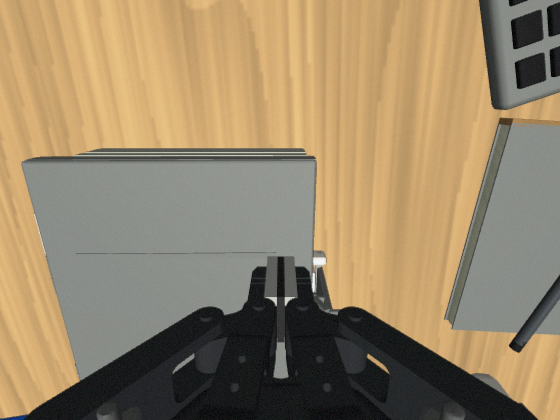

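View pics/k.png

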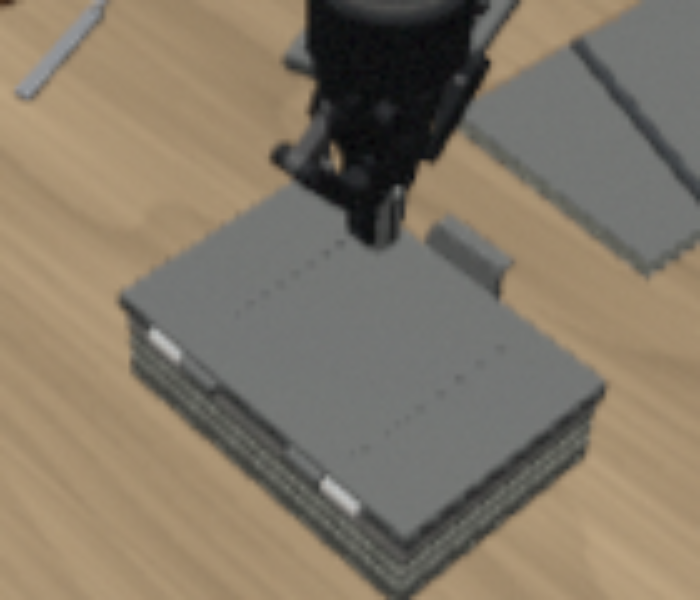

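jog_arm(
  moves=[
    {"grip":1,"translation":[0,0,-0.002],"twist":[0,0,0]},
    {"grip":1,"translation":[0,0,-0.003],"twist":[0,0,0]},
    {"grip":1,"translation":[0,0,-0.01],"twist":[0,0,0]},
    {"grip":1,"translation":[0,0,-0.03],"twist":[0,0,0]},
    {"grip":1,"translation":[0,-0.02,-0.035],"twist":[0,0,0]},
    {"grip":1,"translation":[0.02,-0.02,-0.035],"twist":[0,0,0]},
    {"grip":1,"translation":[0.03,-0.02,-0.035],"twist":[0,0,0]},
    {"grip":1,"translation":[0.03,-0.02,-0.02],"twist":[0,0,0]},
    {"grip":1,"translation":[0.03,0,0],"twist":[0,0,0]},
    {"grip":1,"translation":[0,0,0],"twist":[0,0,0]},
  ],
)

```text
clock: 16.55
eef_pos: [526.6, 79.3, 224.1]
tcp_rot: [3.138, -0.002, 1.533]
contact_force: [0.5, -0.2, -0.1]
opening: 0.002
```

Run:
```python
from rig import r
from h import *
print(r.sense()['eef_pos'],r.sense()['contact_force'])
cc=np.array([544.2,-71.3]); ex=np.array([.9992,-.04]); ey=np.array([.04,.9992])
for n in ['side','wrist']:
    c=r.calibration(n);K=[c['fx'],c['fy'],c['cx'],c['cy']]
    im,d=r.grab_frame(n)
    cv2.imwrite(f'pics/l_{n}.png',(cv2.resize(im[170:290,230:370],None,fx=5,fy=5) if n=='side' else im)[:,:,::-1])
    W=cloud(d,c['R'],c['t'],K)
    B=np.stack([(W[...,:2]-cc)@ex,(W[...,:2]-cc)@ey,W[...,2]],-1)
    m=(np.abs(B[...,1])<85)&(B[...,0]>-65)&(B[...,0]<60)&(B[...,2]>50)&(B[...,2]<90)&(d>0); w=B[m]
    p=np.polyfit(w[:,0],w[:,2],1); print(n,len(w),p,'angle',np.arctan(p[0]),'hinge/edge z',np.polyval(p,[-69,67]))
    m=(np.abs(B[...,1])<20)&(B[...,0]>55)&(B[...,0]<100)&(B[...,2]>50)&(B[...,2]<90)&(d>0); w=B[m]
    m2=w[:,2]>66
    print('catch',len(w[m2]),np.percentile(w[m2],[2,50,98],axis=0).round(1).tolist() if m2.any() else '')
```

```text
[526.60417358  79.29193886 224.11322584] [ 0.45189874 -0.23652855 -0.07906415]
side 2908 [2.51891776e-03 6.28274346e+01] angle 0.0025189124361538794 hinge/edge z [62.65362927 62.99620208]
catch 77 [[71.7, -18.3, 66.2], [78.4, -0.6, 69.7], [87.2, 19.0, 72.2]]
wrist 4469 [-2.79368974e-04  6.17209349e+01] angle -0.0002793689664682694 hinge/edge z [61.74021132 61.70221714]
catch 150 [[72.1, 2.5, 66.3], [78.9, 12.0, 68.4], [84.7, 19.7, 69.9]]
```

View pics/l_side.png

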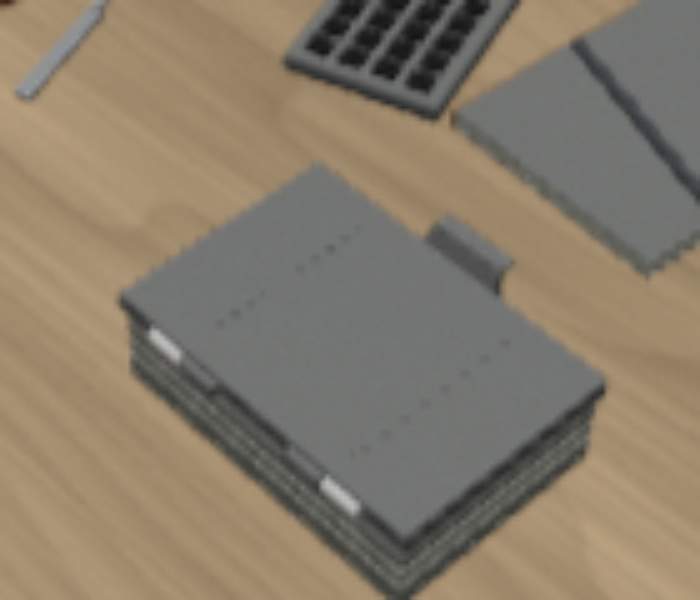

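View pics/l_wrist.png

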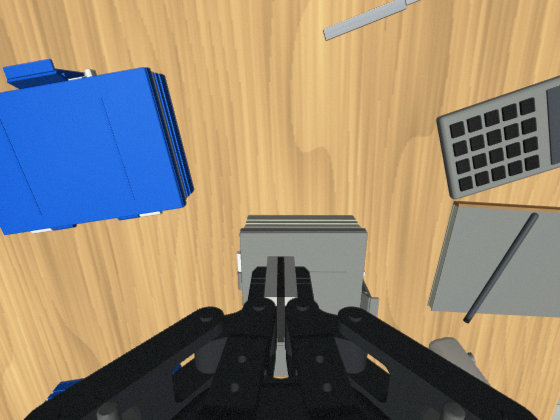

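The lid fit reads about 0 rad from both views. I'll clear the arm and compare the catch's position with the first pictures.

jog_arm(
  moves=[
    {"grip":1,"translation":[0.025,-0.01,-0.01],"twist":[0,0,0]},
    {"grip":1,"translation":[0.033,-0.015,-0.01],"twist":[0,0,0]},
    {"grip":1,"translation":[0.033,-0.02,-0.01],"twist":[0,0,0]},
    {"grip":1,"translation":[0.033,-0.02,0],"twist":[0,0,0]},
    {"grip":1,"translation":[0.033,-0.02,0],"twist":[0,0,0]},
    {"grip":1,"translation":[0.033,-0.02,0],"twist":[0,0,0]},
    {"grip":1,"translation":[0.033,-0.02,0],"twist":[0,0,0]},
    {"grip":1,"translation":[0.03,-0.02,0],"twist":[0,0,0]},
    {"grip":1,"translation":[0.02,-0.01,0],"twist":[0,0,0]},
    {"grip":1,"translation":[0,0,0],"twist":[0,0,0]},
  ],
)

```text
clock: 17.48
eef_pos: [381.4, 356.7, 251.2]
tcp_rot: [-3.14, -0.0, 1.533]
contact_force: [-0.3, 0.2, -1.0]
opening: -0.001
```

Run:
```python
from rig import r
from h import *
print(r.sense()['eef_pos'],r.sense()['contact_force'])
cc=np.array([544.2,-71.3]); ex=np.array([.9992,-.04]); ey=np.array([.04,.9992])
for n in ['side','top']:
    c=r.calibration(n);K=[c['fx'],c['fy'],c['cx'],c['cy']]
    im,d=r.grab_frame(n); np.savez(f"m_{n}.npz",im=im,d=d,R=c['R'],t=c['t'],K=K)
    a=np.load(f'a_{n}.npz')
    s=np.s_[170:280,250:390] if n=='top' else np.s_[195:285,240:360]
    cv2.imwrite(f'pics/m_{n}.png',cv2.resize(np.hstack([a['im'][s],im[s]]),None,fx=2.8,fy=2.8,interpolation=cv2.INTER_CUBIC)[:,:,::-1])
    for nm,dd in (('before',a['d']),('now',d)):
        W=cloud(dd,c['R'],c['t'],K)
        B=np.stack([(W[...,:2]-cc)@ex,(W[...,:2]-cc)@ey,W[...,2]],-1)
        m=(np.abs(B[...,1])<20)&(B[...,0]>66)&(B[...,0]<100)&(B[...,2]>66)&(B[...,2]<90)&(dd>0); w=B[m]
        print(n,nm,'catch',len(w),np.percentile(w,[2,50,98],axis=0).round(1).tolist())
    m=(np.abs(B[...,1])<85)&(B[...,0]>-65)&(B[...,0]<60)&(B[...,2]>50)&(B[...,2]<90)&(d>0); w=B[m]
    p=np.polyfit(w[:,0],w[:,2],1); print('lid',len(w),np.polyval(p,[-69,67]),p[0])
```

```text
[381.39401095 356.6818461  251.22263302] [-0.32824027  0.20105014 -0.99600347]
side before catch 81 [[71.5, -17.9, 66.4], [77.8, -0.7, 69.0], [86.9, 19.4, 72.5]]
side now catch 80 [[71.8, -18.2, 66.3], [78.7, 0.6, 69.1], [87.0, 19.6, 72.2]]
lid 2921 [62.65268333 63.01759185] 0.0026831509157566468
top before catch 130 [[70.8, -19.7, 66.6], [77.3, -0.5, 69.9], [84.2, 18.5, 72.9]]
top now catch 131 [[70.8, -19.6, 66.7], [77.4, -0.5, 69.7], [84.5, 18.4, 72.4]]
lid 4728 [63.42706049 63.22894173] -0.0014567556001291455
```

View pics/m_top.png

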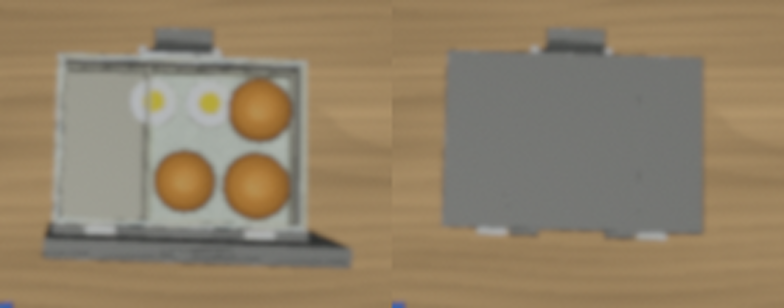

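View pics/m_side.png

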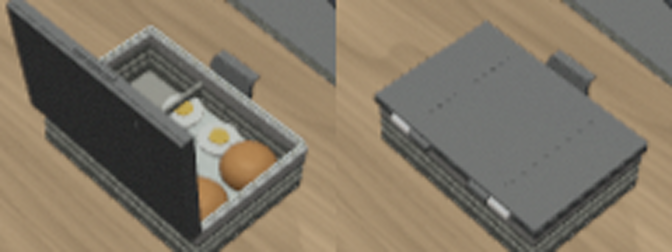

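Run:
```python
from h import *
a=np.load('a_top.npz')['im'];m=np.load('m_top.npz')['im']
df=(cv2.absdiff(a,m).max(2)>40).astype(np.uint8); df=cv2.morphologyEx(df,cv2.MORPH_OPEN,np.ones((3,3)))
n,_,st,_=cv2.connectedComponentsWithStats(df); print([s[:5].tolist() for s in st[1:] if s[4]>15])
from rig import r
print(r.sense()['clock']); r.sign_off()
```

```text
[[270, 195, 3, 6, 18], [296, 197, 44, 34, 946], [333, 198, 21, 22, 362], [344, 219, 9, 9, 55], [306, 225, 20, 20, 327], [331, 226, 23, 22, 395], [304, 241, 33, 10, 182], [280, 247, 6, 3, 18], [340, 247, 12, 5, 46], [124, 251, 22, 20, 222], [266, 251, 108, 14, 673], [337, 261, 6, 3, 18], [0, 270, 70, 90, 3759]]
17.5833
the job is handed in; nothing more can be done
```

The pot is packed and the lid is shut. I handed the job in at 17.6 s of the 61 s allowed.

**What I did:** I gripped the pot, carried it upright and set it down in the empty compartment, releasing at about 3 N of contact. I then swung the lid over from behind with the shut fingers. Last, I pressed its free edge about 42 mm to one side of the box's centre line, clear of the catch. Readings were taken after each small press step. The force reached about 7 N at the catch, dropped away, then rose through the seal to 14.7 N, the highest reading.

**What the checks showed:**
- **Pot:** it stood upright in the middle of the compartment before the lid closed. I could not see it afterwards.
- **Lid:** with the arm clear, it lay flat within ±0.003 rad in both fixed views.
- **Catch:** it was back at its rest position, within 0.3 mm of where it started in the top view and 0.9 mm in the side view.
- **Box and other items:** a before-and-after comparison of the top view showed changes only at the lid and box, the pot's old spot, and the arm's start area.

**What I could not confirm directly:** I did not see or sense the click itself. I infer it from the lid reaching its hard stop, staying flat after release, and the catch being at rest. The three views also disagreed by up to 5 mm on the pot's starting position sideways. I used a middle value, and the compartment has about 9 mm of slack each side.

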